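# Press down the edge of a freshly glued layer on a hill model

### The job

The top cardboard layer of the little hill on the architect's model has just been laid in wet glue. With light pressure, run the fingertips along the top of its curved edge, keeping within about a finger's width of that edge, from the end at the left side of the model (as seen from the robot) all the way round to the end at the side nearest the robot, so that the whole edge is pressed down. Do not crush the cardboard, let the layer slide, or lift anything, and leave the little houses, the tape roll and the glue bottle where they are.

Things in the scene. Friction and masses are not known exactly. Their poses are not given: they have to be found in the camera images.
- board: The hill model, fixed: a white board 260 mm deep (x), 360 wide (y), 10 thick, turned up to 0.4 rad, with a hill of three brown corrugated-card layers, 8 mm each, on its near left corner (x -130, y +180). Each is a quarter-ellipse about that corner, half-axes (x, y) 238 x 318, 195 x 275 and, on top, 140 x 220. Trees 34 mm high line its right side. Origin: centre of its underside, on the table.
- layer: The top layer: loose 8 mm corrugated card, 140 x 220 mm, 0.11 kg, held by the wet glue's grip. Its curved edge runs from the board's left side to its near side. Its smooth top is level, 34 mm above the table, springy (gives about 1 mm per 4 N, at most 4 mm) and is crushed by more than 20 N. Origin on its underside, at x -70, y +100 mm in the board's frame; same axes.
- edge_start (a point): Point on the top layer's top face where the stroke begins: at the board's left side, 12 mm in from the curved edge.
- rim_1: First sixth of the top layer's curved edge band, counted from the board's left side: part of the layer, not marked off. Each sixth is about 45 mm long and 26 mm wide inward from the edge. Origin on the top face, half-way along this sixth, 12 mm in from the edge. Axes as the layer's.
- rim_2: Second sixth of the edge band, as rim_1.
- rim_3: Third sixth of the edge band, as rim_1.
- rim_4: Fourth sixth of the edge band, as rim_1.
- rim_5: Fifth sixth of the edge band, as rim_1.
- rim_6: Last sixth of the edge band, as rim_1, reaching the board's near side (towards the robot).
- edge_end (a point): Point on the top layer's top face where the stroke ends: at the board's near side (towards the robot), 12 mm in from the curved edge.
- house_a: Loose model house of pale wood, 22 x 32 mm and 29 mm high to its ridge, standing on the step below the top layer about 31 mm outside the top layer's edge, beside rim_2 and rim_3. Its ridge is 21 mm above the top layer's face. Origin: centre of its underside.
- house_b: Loose model house of pale wood, 22 x 26 mm and 35 mm high to its ridge, standing on the same step about 31 mm outside the top layer's edge, beside rim_5. Its ridge is 27 mm above the top layer's face. Origin: centre of its underside.
- tape: Loose roll of masking tape lying on the table to the right of the model, 90 mm across, 24 mm high. Origin: centre of its underside.
- glue: Loose glue bottle standing on the table to the left of the model, 52 mm across, 130 mm high. Origin: centre of its underside.

How it is judged:
By the outcome, as a careful person would: the job done as asked, in the order asked, and still so for the second after the job is handed in, with the robot touching nothing.
It also fails if it takes over 61 s, if anything falls off the work surface, if the arm or the gripper's body presses on something with over 40 N, if the wrist force passes 120 N, or if a joint passes its speed limit or range.

### The arm

A 6-joint arm with a two-finger parallel gripper is mounted at the origin on the work surface. World frame = base frame: x ahead of the robot, y to its left, z up, the work surface at z = 0. Lengths are in m, angles in degrees, forces in N, time in s.
With the tool pointing down it reaches from about 0.25 to 0.725 m from the base axis. Payload 9.7 kg.
Tool frame: the origin (TCP) lies on the centre line of the jaws, within the pads' length; the fingertips stand bot.nose_length ahead of it and the grasp point (between the pads) lies 11 mm behind it (bot.nose_length is the distance from the TCP to the fingertips, in m); z points along the fingers, y is the line along which they close (so a half turn about z gives the same grasp; the last joint's range is limited). The gripper opens to 85 mm and grips with 20 to 120 N. Pads are 22 mm wide; open, the fingers measure 114 mm over their backs; the gripper's body (76 mm by 85 mm) begins 54 mm behind the grasp point. The pads swing forward as they close: fully open they stand 13 mm farther back than shut.
Start: joints at [-71.62, 4.979, 10.078, 95.1, 0, 90], TCP at [0.173, -0.522, 0.239] pointing down, gripper open.
Joint ranges: [-179.16, 179.16], [-48.56, 103.87], [-65.8, 70.77], [-126.05, 130.52], [-82.76, 87.17], [-180, 180]. Speed limits (degrees/s): [127.2, 127.2, 147.25, 180, 180, 180].

### API

Orientations are given as [roll, pitch, yaw] about the fixed x, y, z axes, in that order (R = Rz(yaw) Ry(pitch) Rx(roll)).
In Python, from workcell import bot gives the robot as it stands. The module is installed in compiled form; this text tells all that it offers.
- The arm moves only by the shell command python3 -m inch 'ROWS' [OPENING] [FORCE]. ROWS is JSON, a list of rows, each a list of 4 numbers: the shift along the world's x, y, z in cm, then the turn about the world's z in degrees. A call has exactly 8 rows; each row is the pose to reach, as a shift and turn from the pose commanded when the call began; what a row does not reach only later rows make up. A row lasts 1/8 s, in which the tool goes at most 62.5 mm and 10.7 degrees, less where a joint would pass 70% of its speed; a pose out of reach is approached as far as the arm can. A call with a gripper value outside its range is refused whole. OPENING is the finger opening in cm, from 0 to 8.54, set as the call begins (- or left out, the last holds). The fingers move at their own pace and stop on an object; FORCE is the grip in N (left out, the last holds). Time passes only in rows, so rows that repeat a pose let the fingers close, or fill a call up. It gives the time, the measured TCP pose, the force, the opening and the grip force at its end, in the units of the state.
- bot.get_obs(): the state, without advancing time (a new reading comes with each control period).
- bot.camera(name): name is "scene" or "top" or "wrist"; returns a dict with "img" (480x640x3 uint8, red, green, blue), "fovy" (degrees; the focal length in pixels is half the picture's height over the tangent of half this angle, whatever the lens; pixels are square), "cx", "cy" (the principal point, pixels), "R" (3x3) and "t" (3): a world point X has camera coordinates R X + t; the wrist camera has in their place "mount" (4x4, takes a point from camera to tool coordinates, whose origin is the TCP and whose axes are the flange's). Camera axes: x right, y down, z forward; pixel columns grow to the right and rows downward; lengths in m; the calibration is good to about 2 mm. A picture is of the moment at which its call begins: read the wrist's pose just before it. There is no depth.
- bot.job_done(): hands the job in; it is judged then, once.
Trained networks look in a picture, given as the dict that the camera call returned (one of the last four; its "shot" number tells which), for a name from the list of things; names that differ only in an ending like _2 or _b are one class to them, and where a whole thing is asked for, a point or a joint stands for the part that bears it (a point fixed in the world has none). Each returns a list of dicts, best first, with "score" (0 to 1); they miss things now and then, are a little off and sometimes report something else, mostly with a low value. They report only what shows in the picture. A call takes as long as a camera call.
- bot.find_in(thing, picture): "point" ([column, row] in pixels, amid what is visible of it).
- bot.landmark_of(thing, picture): "point" ([column, row] in pixels: a listed point, or the origin of a listed thing).
The state is a dict: "time": time; "q": joint angles; "qd": joint speeds; "joint_efforts": joint torques, N m; "ee_pos": TCP position; "tcp_rot": TCP orientation; "wrist_force": force on the tool from outside, world axes, zero at the start; "torque": the same for the moment, N m; "opening": finger opening in m; "grasp_force": force on a finger pad.
Only numpy, scipy, OpenCV 4.12 (cv2) and the standard library are available. Lean on these libraries where they do the work, as an engineer would, in place of code of your own. Each camera call takes 0.05 s, during which the arm holds its last target. There are 200 camera calls.

## Working session

There is one attempt and no reset: what is moved stays moved. The work goes in short steps, Python scripts to look and compute and a shell command to move; the robot and the scene stay as the last step left them, time stands still between calls to the robot, and variables do not carry over. Pictures are saved under pics/ and viewed, at most 10 in all, crops included, and the job is handed in when it is done.

```bash
mkdir -p pics; python3 - <<'E'
from workcell import bot
import cv2,numpy as np
o=bot.get_obs();print(o['time'],o['ee_pos'],o['tcp_rot'],o['wrist_force'],o['opening'],bot.nose_length)
for n in ['top','scene']:
    c=bot.camera(n);cv2.imwrite(f'pics/{n}0.png',c['img'][:,:,::-1])
    f=240/np.tan(np.radians(c['fovy']/2));R=np.array(c['R']);t=np.array(c['t'])
    print(n,f,c['cx'],c['cy'],-R.T@t)
    Z={'board':0,'layer':.026,'edge_start':.034,'rim_1':.034,'edge_end':.034,'house_a':.026,'tape':0,'glue':0}
    for k,z in Z.items():
        for d in bot.landmark_of(k,c)[:6]:
            p=d['point'];r=R.T@np.array([(p[0]-c['cx'])/f,(p[1]-c['cy'])/f,1]);C=-R.T@t
            print(k,round(d['score'],2),np.round(p),np.round(C+r*(z-C[2])/r[2],4))
E
```

```text
0.0 [ 0.17337239 -0.52174095  0.23859058] [-1.79925607e+02  1.02334968e-03  1.83826154e+01] [ 0.3062342  -0.29415539 -0.18783816] 0.085688148587442 0.008
top 566.6613830557266 321.048422460015 238.8962246768836 [3.51223087e-01 1.01442039e-03 1.57892107e+00]
board 0.57 [307. 235.] [0.5616 0.0376 0.    ]
layer 0.57 [270. 252.] [0.5119 0.1407 0.026 ]
layer 0.25 [242. 228.] [0.5797 0.2169 0.026 ]
edge_start 0.67 [244. 231.] [0.5715 0.2098 0.034 ]
rim_1 0.31 [324. 252.] [ 0.5104 -0.008   0.034 ]
edge_end 0.91 [316. 281.] [0.4295 0.0161 0.034 ]
house_a 0.65 [287. 224.] [0.5912 0.0919 0.026 ]
house_a 0.58 [326. 256.] [ 0.4992 -0.0128  0.026 ]
tape 0.4 [314. 281.] [0.4321 0.0205 0.    ]
glue 0.9 [134. 290.] [0.4174 0.5211 0.    ]
scene 576.0335650404135 314.582101131488 244.9548315449946 [ 1.30919055 -0.35324808  1.15762487]
board 0.92 [326. 263.] [0.5556 0.0375 0.    ]
layer 0.89 [353. 228.] [0.503  0.1372 0.026 ]
edge_start 0.8 [393. 234.] [0.5647 0.2174 0.034 ]
edge_end 0.76 [297. 221.] [0.4296 0.0144 0.034 ]
house_a 0.71 [301. 247.] [ 0.5046 -0.0076  0.026 ]
house_a 0.65 [350. 257.] [0.5804 0.088  0.026 ]
tape 0.8 [104. 341.] [ 0.548  -0.5116  0.    ]
glue 0.93 [459. 171.] [0.4187 0.5203 0.    ]
```

```bash
python3 - <<'E'
import cv2
a=cv2.imread('pics/top0.png')[170:330,190:400];cv2.imwrite('pics/t1.png',cv2.resize(a,(788,600),interpolation=2))
E
```

```text
(no output)
```

View pics/t1.png

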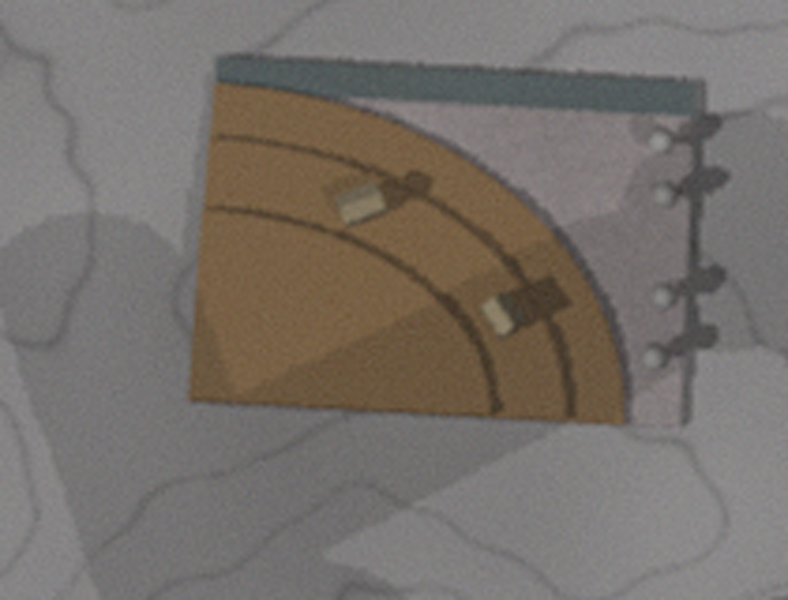

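View pics/scene0.png

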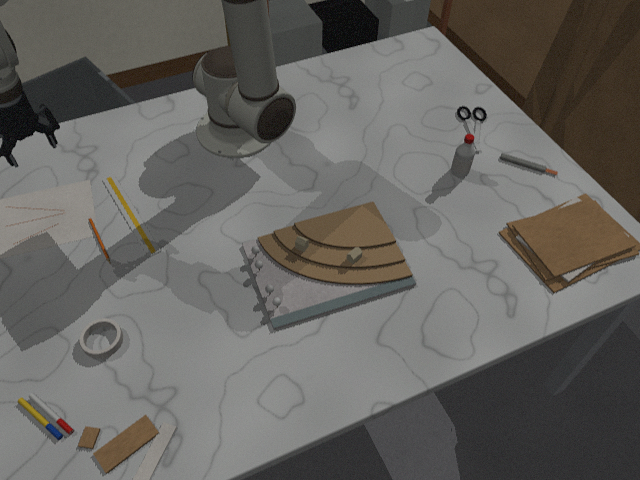

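```bash
cat > fit.py <<'E'
from workcell import bot
import numpy as np
from scipy.optimize import least_squares
def path():
    th=np.linspace(0,np.pi/2,2001)  # from start (x+) to end (y-)
    P=np.c_[-.130+.140*np.cos(th),.180-.220*np.sin(th)]
    n=np.c_[np.cos(th)/.140,-np.sin(th)/.220];n/=np.linalg.norm(n,axis=1)[:,None]
    return P,n
E
python3 - <<'E'
from fit import *
obs=[]
def px(c,X):
    f=240/np.tan(np.radians(c['fovy']/2));p=np.array(c['R'])@X+np.array(c['t']);return np.array([c['cx']+f*p[0]/p[2],c['cy']+f*p[1]/p[2]])
T=bot.camera('top');S=bot.camera('scene')
hand=[((191,402),(-130,180,34)),((215,85),(108,180,18)),((624,425),(-130,-138,18)),((208,208),(10,180,34)),((495,411),(-130,-40,34)),((705,82),(130,-180,10)),((217,58),(130,180,10)),((689,425),(-130,-180,10))]
for (u,v),b in hand: obs.append((T,np.array([190+u/3.752,170+v/3.75]),np.array(b)/1e3,1))
for c in (T,S):
  for k,b in dict(board=(0,0,0),layer=(-70,100,26),edge_start=(-2,180,34),edge_end=(-130,-28,34)).items():
    d=bot.landmark_of(k,c)
    if d and d[0]['score']>.5: obs.append((c,np.array(d[0]['point']),np.array(b)/1e3,.6))
def W(p,b):
    c,s=np.cos(p[2]),np.sin(p[2]);return np.array([p[0]+c*b[0]-s*b[1],p[1]+s*b[0]+c*b[1],b[2]])
def res(p): return np.concatenate([w*(px(c,W(p,b))-m) for c,m,b,w in obs])
r=least_squares(res,[.55,.04,0],loss='soft_l1');print(r.x,np.degrees(r.x[2]));print(np.round(res(r.x).reshape(-1,2),1))
for b in [(-2,180,34),(-130,-28,34)]: print(W(r.x,np.array(b)/1e3))
E
```

```text
[ 0.56356873  0.03180337 -0.06852588] -3.9262438163877835
[[-0.4 -0.7]
 [-0.2 -0.6]
 [ 0.4 -0.6]
 [-1.5  0.3]
 [-0.8  1. ]
 [-2.5 -0.5]
 [ 0.2 -0.4]
 [-1.9  0.3]
 [-0.6  1.2]
 [ 1.2  2. ]
 [ 0.7 -0.1]
 [ 0.8  1.7]
 [-1.6  0.6]
 [-2.   0.2]
 [-1.   1.9]
 [-1.4  2.9]]
[0.57389843 0.21151786 0.034     ]
[0.43195661 0.01277048 0.034     ]
```

```bash
python3 -m inch '[[3,5,2,-2],[6,10,4,-4],[9,16,6,-8],[12,22,6,-12],[15,28,6,-16],[18,34,6,-20],[21,40,6,-22],[24,46,6,-22]]' 0 20 && python3 -m inch '[[2,4,0,0],[4,8,0,0],[6,13,0,0],[8,18,0,0],[8,18,0,0],[8,18,0,0],[8,18,0,0],[8,18,0,0]]'
python3 - <<'E'
from workcell import bot
import cv2
o=bot.get_obs();print(o['ee_pos'],o['tcp_rot'],o['wrist_force'],o['opening'])
c=bot.camera('wrist');print(c['mount'],c['fovy']);cv2.imwrite('pics/w0.png',c['img'][:,:,::-1])
for k in ['edge_start','edge_end','house_a','layer']:
  print(k,[(round(d['score'],2),d['point']) for d in bot.landmark_of(k,c)[:3]])
E
```

```text
time: 2.4
ee_pos: [0.4004, -0.0869, 0.2996]
tcp_rot: [180.0, -0.1, -3.7]
wrist_force: [1.0, -1.7, -0.4]
opening: -0.0001
grasp_force: 0.0
time: 3.4
ee_pos: [0.481, 0.0218, 0.2996]
tcp_rot: [-177.4, 0.1, 1.1]
wrist_force: [-0.1, 1.1, 0.8]
opening: -0.0004
grasp_force: 0.0
[0.48098475 0.02176852 0.29955802] [-1.77357061e+02  8.77181576e-02  1.12541747e+00] [-0.09367087  1.06050225  0.75724467] -0.00040514993205324144
[[ 3.56394115e-04 -9.54132879e-01 -2.99383236e-01  7.72195996e-02]
 [ 9.99999253e-01 -9.96830767e-06  1.22219582e-03 -5.40652566e-04]
 [-1.16912156e-03 -2.99383448e-01  9.54132163e-01 -1.34297382e-01]
 [ 0.00000000e+00  0.00000000e+00  0.00000000e+00  1.00000000e+00]] 65.85474220588256
edge_start [(0.81, [148.9, 96.5])]
edge_end [(0.89, [336.7, 237.0])]
house_a [(0.77, [362.1, 174.9]), (0.71, [263.5, 89.3])]
layer []
```

View pics/w0.png

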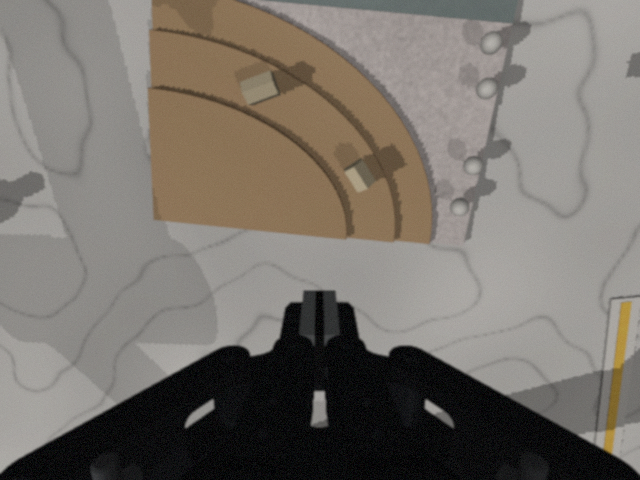

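```bash
python3 -m inch '[[0,0,0,0],[0,0,0,0],[0,0,0,0],[0,0,0,0],[0,0,0,0],[0,0,0,0],[0,0,0,0],[0,0,0,0]]'
python3 - <<'E'
from workcell import bot
import numpy as np
o=bot.get_obs();print(o['q'],o['qd'])
c=bot.camera('wrist')
p,r=o['ee_pos'],o['tcp_rot']
from scipy.spatial.transform import Rotation as Ro
Rt=Ro.from_euler('xyz',r,degrees=True).as_matrix();M=np.array(c['mount']);f=240/np.tan(np.radians(c['fovy']/2))
C=Rt@M[:3,3]+p;print('cam',C)
for k,z in dict(edge_start=.034,edge_end=.034,house_a=.026).items():
  for d in bot.landmark_of(k,c)[:2]:
    u,v=d['point'];g=Rt@M[:3,:3]@np.array([(u-c['cx'])/f,(v-c['cy'])/f,1]);print(k,d['score'],d['point'],C+g*(z-C[2])/g[2])
E
```

```text
time: 4.65
ee_pos: [0.4812, 0.0221, 0.2993]
tcp_rot: [-177.4, 0.1, 1.2]
wrist_force: [-0.1, 0.2, 0.3]
opening: -0.0001
grasp_force: 0.0
[  1.10692277  -2.49628307   9.21002867 101.81738251   2.64626916
 179.9428559 ] [-0.13372674  0.02318102  0.06969435  0.02098455 -0.02851291 -0.02680146]
cam [0.5588072  0.01800351 0.43334167]
edge_start 0.85 [150.2, 100.5] [0.57567508 0.21073415 0.034     ]
edge_end 0.73 [335.8, 239.5] [0.43194576 0.01438794 0.034     ]
house_a 0.94 [361.2, 169.6] [ 0.50983428 -0.01045593  0.026     ]
house_a 0.59 [261.3, 88.5] [0.58976648 0.09647779 0.026     ]
```

```bash
python3 -m inch '[[0,0,-2,10],[0,0,-4,20],[0,0,-6,30],[0,0,-8,40],[0,0,-10,50],[0,0,-10,60],[0,0,-10,70],[0,0,-10,80]]' && python3 -m inch '[[0,0,0,10],[0,0,0,10],[0,0,0,10],[0,0,0,10],[0,0,0,10],[0,0,0,10],[0,0,0,10],[0,0,0,10]]'
python3 - <<'E'
from workcell import bot
from fit import *
o=bot.get_obs();print(o['ee_pos'],o['tcp_rot'],o['q'])
P,n=path();Q=P-.012*n
a=np.radians(-3.9);R=np.array([[np.cos(a),-np.sin(a)],[np.sin(a),np.cos(a)]])
Q=Q@R.T+[.564,.032]
s=np.r_[0,np.cumsum(np.linalg.norm(np.diff(Q,axis=0),axis=1))];print('len',s[-1])
g=np.linspace(.003,s[-1]-.003,57)
W=np.c_[np.interp(g,s,Q[:,0]),np.interp(g,s,Q[:,1])]
np.save('W.npy',W)
print('start',W[0],'end',W[-1]);D=(W-W[0])*100
for i in range(0,56,8): print(i//8,np.round(W[i]*100,2),(np.round(W[i+1:i+9]*100-W[i]*100,2)).tolist())
E
```

```text
time: 5.85
ee_pos: [0.4812, 0.0221, 0.1992]
tcp_rot: [-177.3, 0.1, 81.5]
wrist_force: [0.2, -0.3, -1.0]
opening: -0.0001
grasp_force: 0.0
time: 6.85
ee_pos: [0.4813, 0.0221, 0.1993]
tcp_rot: [-177.4, 0.1, 91.2]
wrist_force: [-0.0, -0.8, -0.1]
opening: 0.0001
grasp_force: 0.0
[0.48125483 0.02210393 0.19928179] [-1.77351343e+02  1.08666843e-01  9.11580068e+01] [ 2.65242479e+00 -2.35180393e+00 -1.87844939e+00  9.31239449e+01
 -3.94625584e-02  9.14978432e+01]
len 0.267395343966588
start [0.57402989 0.20872711] end [0.43539288 0.01276106]
0 [57.4  20.87] [[-0.04, -0.47], [-0.08, -0.93], [-0.14, -1.39], [-0.2, -1.86], [-0.26, -2.32], [-0.33, -2.78], [-0.41, -3.24], [-0.5, -3.7]]
1 [56.91 17.17] [[-0.09, -0.46], [-0.19, -0.91], [-0.29, -1.37], [-0.41, -1.82], [-0.53, -2.27], [-0.65, -2.72], [-0.78, -3.17], [-0.92, -3.62]]
2 [55.98 13.56] [[-0.15, -0.44], [-0.3, -0.88], [-0.46, -1.32], [-0.63, -1.76], [-0.8, -2.19], [-0.99, -2.62], [-1.18, -3.05], [-1.38, -3.47]]
3 [54.61 10.09] [[-0.21, -0.42], [-0.42, -0.83], [-0.64, -1.24], [-0.87, -1.65], [-1.11, -2.05], [-1.36, -2.45], [-1.62, -2.84], [-1.88, -3.22]]
4 [52.73  6.87] [[-0.27, -0.38], [-0.56, -0.75], [-0.85, -1.11], [-1.15, -1.47], [-1.46, -1.82], [-1.79, -2.15], [-2.12, -2.48], [-2.46, -2.8]]
5 [50.27  4.07] [[-0.35, -0.31], [-0.71, -0.6], [-1.09, -0.88], [-1.47, -1.15], [-1.86, -1.4], [-2.27, -1.64], [-2.68, -1.85], [-3.1, -2.05]]
6 [47.17  2.02] [[-0.43, -0.18], [-0.87, -0.33], [-1.32, -0.47], [-1.77, -0.57], [-2.23, -0.66], [-2.7, -0.71], [-3.16, -0.74], [-3.63, -0.74]]
```

```bash
python3 -m inch '[[2.3,4.7,0,0],[4.6,9.3,0,0],[7,14,-1,0],[9.3,18.7,-3,0],[9.3,18.7,-7,0],[9.3,18.7,-11,0],[9.3,18.7,-13.4,0],[9.3,18.7,-13.4,0]]' && python3 -m inch '[[0,0,-0.5,0],[0,0,-1,0],[0,0,-1.4,0],[0,0,-1.7,0],[0,0,-1.9,0],[0,0,-1.9,0],[0,0,-1.9,0],[0,0,-1.9,0]]'
python3 - <<'E'
from workcell import bot
import cv2,numpy as np
o=bot.get_obs();print(o['ee_pos'],o['tcp_rot'],o['wrist_force'])
c=bot.camera('scene');cv2.imwrite('pics/s1.png',cv2.resize(c['img'][180:330,230:430,::-1],(800,600),interpolation=2))
E
```

```text
time: 7.85
ee_pos: [0.573, 0.2087, 0.0632]
tcp_rot: [-177.1, 0.2, 91.2]
wrist_force: [-0.2, 0.1, 0.0]
opening: 0.0
grasp_force: 0.0
time: 8.85
ee_pos: [0.5743, 0.2091, 0.0464]
tcp_rot: [-177.4, 0.1, 91.2]
wrist_force: [0.2, -0.5, 1.0]
opening: 0.0001
grasp_force: 0.0
[0.57430796 0.20911874 0.0464122 ] [-1.77360608e+02  1.04822322e-01  9.11649932e+01] [ 0.1812207  -0.47611571  0.98958374]
```

View pics/s1.png

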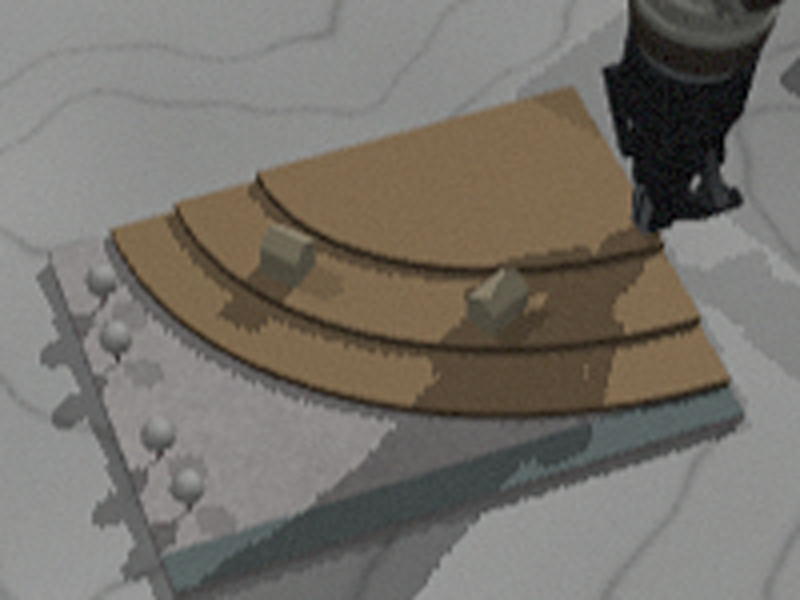

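```bash
python3 -m inch '[[0,0,-0.1,0],[0,0,-0.2,0],[0,0,-0.3,0],[0,0,-0.4,0],[0,0,-0.45,0],[0,0,-0.5,0],[0,0,-0.5,0],[0,0,-0.5,0]]' && python3 -m inch '[[0,0,-0.02,0],[0,0,-0.04,0],[0,0,-0.06,0],[0,0,-0.08,0],[0,0,-0.1,0],[0,0,-0.1,0],[0,0,-0.1,0],[0,0,-0.1,0]]'
```

```text
time: 9.9
ee_pos: [0.5743, 0.2091, 0.0415]
tcp_rot: [-177.4, 0.1, 91.2]
wrist_force: [-0.3, 0.2, 2.3]
opening: -0.0004
grasp_force: 1.3
time: 10.9
ee_pos: [0.5744, 0.2091, 0.0405]
tcp_rot: [-177.4, 0.1, 91.2]
wrist_force: [-0.7, -0.9, 5.9]
opening: 0.0
grasp_force: 2.6
```

```bash
python3 -m inch '[[-0.04,-0.47,0,0],[-0.08,-0.93,0,0],[-0.14,-1.39,0,0],[-0.2,-1.86,0,0],[-0.26,-2.32,0,0],[-0.33,-2.78,0,0],[-0.41,-3.24,0,0],[-0.5,-3.7,0,0]]'
```

```text
time: 11.9
ee_pos: [0.5698, 0.1728, 0.0408]
tcp_rot: [-177.4, 0.0, 91.2]
wrist_force: [0.8, 3.2, 5.8]
opening: -0.0002
grasp_force: 2.6
```

```bash
python3 -m inch '[[-0.09,-0.46,0,0],[-0.19,-0.91,0,0],[-0.29,-1.37,0,0],[-0.41,-1.82,0,0],[-0.53,-2.27,0,0],[-0.65,-2.72,0,0],[-0.78,-3.17,0,0],[-0.92,-3.62,0,0]]'
python3 - <<'E'
from workcell import bot
import cv2,numpy as np
o=bot.get_obs();print(o['ee_pos'],np.load('W.npy')[16])
c=bot.camera('scene');cv2.imwrite('pics/s2.png',cv2.resize(c['img'][180:330,230:430,::-1],(800,600),interpolation=2))
for k in ['edge_start','edge_end','layer']: print(k,[(d['score'],d['point']) for d in bot.landmark_of(k,c)[:1]])
E
```

```text
time: 12.9
ee_pos: [0.5608, 0.1365, 0.0408]
tcp_rot: [-177.5, 0.0, 91.2]
wrist_force: [1.9, 2.7, 5.0]
opening: 0.0001
grasp_force: 2.6
[0.56075052 0.13650959 0.0408419 ] [0.55984407 0.13557426]
edge_start [(0.58, [393.7, 231.5])]
edge_end [(0.69, [297.6, 219.6])]
layer [(0.82, [353.5, 230.1])]
```

View pics/s2.png

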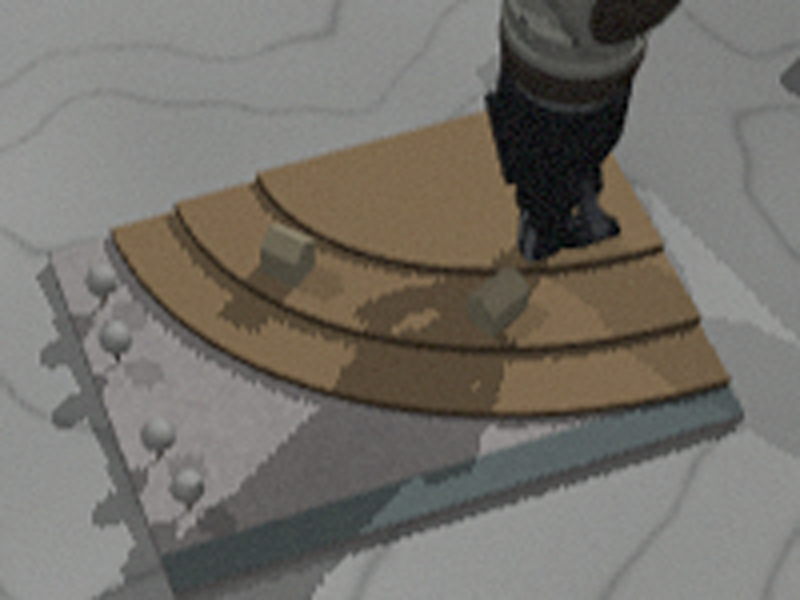

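```bash
python3 -m inch '[[-0.15,-0.44,0,0],[-0.3,-0.88,0,0],[-0.46,-1.32,0,0],[-0.63,-1.76,0,0],[-0.8,-2.19,0,0],[-0.99,-2.62,0,0],[-1.18,-3.05,0,0],[-1.38,-3.47,0,0]]' && python3 -m inch '[[-0.21,-0.42,0,0],[-0.42,-0.83,0,0],[-0.64,-1.24,0,0],[-0.87,-1.65,0,0],[-1.11,-2.05,0,0],[-1.36,-2.45,0,0],[-1.62,-2.84,0,0],[-1.88,-3.22,0,0]]'
python3 - <<'E'
from workcell import bot
import cv2,numpy as np
o=bot.get_obs();print(o['ee_pos'],np.load('W.npy')[32])
c=bot.camera('scene');cv2.imwrite('pics/s3.png',cv2.resize(c['img'][180:330,230:430,::-1],(800,600),interpolation=2))
E
```

```text
time: 14.1
ee_pos: [0.5471, 0.1017, 0.0409]
tcp_rot: [-177.5, 0.0, 91.2]
wrist_force: [1.7, 2.6, 5.6]
opening: 0.0001
grasp_force: 2.6
time: 15.1
ee_pos: [0.5284, 0.0694, 0.0409]
tcp_rot: [-177.5, 0.0, 91.2]
wrist_force: [2.0, 3.2, 6.1]
opening: 0.0004
grasp_force: 2.5
[0.52838342 0.06943822 0.04088598] [0.52728323 0.06867736]
```

View pics/s3.png

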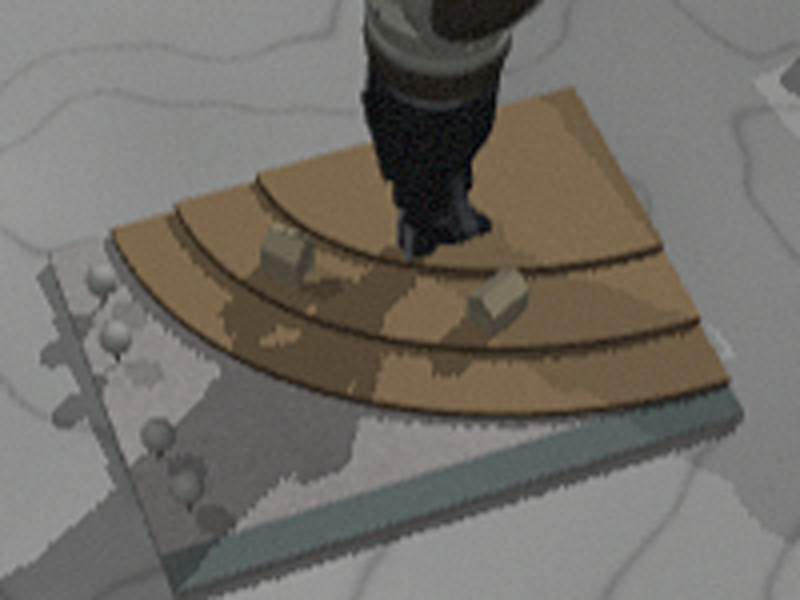

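The tip is at (415,258), just inside the rim. The layer's ends, at (258,178) and (662,247), and both houses have not moved.

```bash
python3 -m inch '[[-0.27,-0.38,0,0],[-0.56,-0.75,0,0],[-0.85,-1.11,0,0],[-1.15,-1.47,0,0],[-1.46,-1.82,0,0],[-1.79,-2.15,0,0],[-2.12,-2.48,0,0],[-2.46,-2.8,0,0]]' && python3 -m inch '[[-0.35,-0.31,0,0],[-0.71,-0.6,0,0],[-1.09,-0.88,0,0],[-1.47,-1.15,0,0],[-1.86,-1.4,0,0],[-2.27,-1.64,0,0],[-2.68,-1.85,0,0],[-3.1,-2.05,0,0]]'
python3 - <<'E'
from workcell import bot
import cv2,numpy as np
o=bot.get_obs();print(o['ee_pos'],np.load('W.npy')[48])
c=bot.camera('scene');cv2.imwrite('pics/s4.png',cv2.resize(c['img'][180:330,230:430,::-1],(800,600),interpolation=2))
E
```

```text
time: 16.15
ee_pos: [0.5037, 0.0412, 0.0408]
tcp_rot: [-177.5, 0.1, 91.2]
wrist_force: [3.3, 2.3, 4.3]
opening: 0.0002
grasp_force: 2.5
time: 17.15
ee_pos: [0.4725, 0.0205, 0.0407]
tcp_rot: [-177.5, 0.1, 91.2]
wrist_force: [3.0, 1.7, 5.7]
opening: 0.0003
grasp_force: 2.5
[0.47250794 0.02052107 0.04072947] [0.47167839 0.02016796]
```

View pics/s4.png

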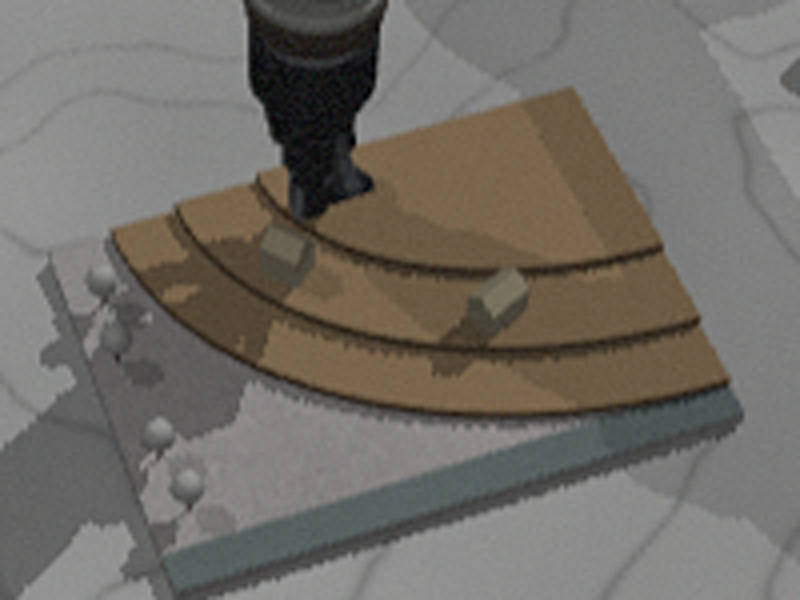

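The tip is at (303,215), still on the layer. I'll bias the last segment about 2 mm inward, then lift.

```bash
python3 -m inch '[[-0.43,-0.16,0,0],[-0.87,-0.28,0,0],[-1.32,-0.38,0,0],[-1.77,-0.45,0,0],[-2.23,-0.5,0,0],[-2.7,-0.53,0,0],[-3.16,-0.54,0,0],[-3.6,-0.54,0,0]]' && python3 -m inch '[[-0.1,0,0,0],[-0.1,0,0,0],[-0.1,0,0.2,0],[-0.1,0,0.6,0],[-0.1,0,1.5,0],[-0.1,0,4,0],[-0.1,0,8,0],[-0.1,0,12,0]]' && python3 -m inch '[[-2,-6,4,0],[-4,-12,6,0],[-6,-18,6,0],[-8,-24,6,0],[-8,-28,6,0],[-8,-28,6,0],[-8,-28,6,0],[-8,-28,6,0]]'
python3 - <<'E'
from workcell import bot
import cv2,numpy as np
o=bot.get_obs();print(o['time'],o['ee_pos'],o['wrist_force'])
c=bot.camera('scene');cv2.imwrite('pics/s5.png',cv2.resize(c['img'][180:330,230:430,::-1],(800,600),interpolation=2))
E
```

```text
time: 18.2
ee_pos: [0.4361, 0.015, 0.0405]
tcp_rot: [-177.4, 0.1, 91.2]
wrist_force: [3.4, 0.3, 5.2]
opening: -0.0004
grasp_force: 2.5
time: 19.2
ee_pos: [0.4343, 0.0151, 0.1617]
tcp_rot: [-177.3, 0.1, 91.2]
wrist_force: [-0.3, 0.3, 0.3]
opening: -0.0001
grasp_force: 0.0
time: 20.2
ee_pos: [0.3551, -0.2639, 0.2205]
tcp_rot: [-177.4, 0.1, 91.3]
wrist_force: [0.2, -0.2, 0.4]
opening: 0.0002
grasp_force: 0.0
20.2 [ 0.35510512 -0.2638691   0.22049114] [ 0.20672317 -0.21036787  0.37259767]
```

View pics/s5.png

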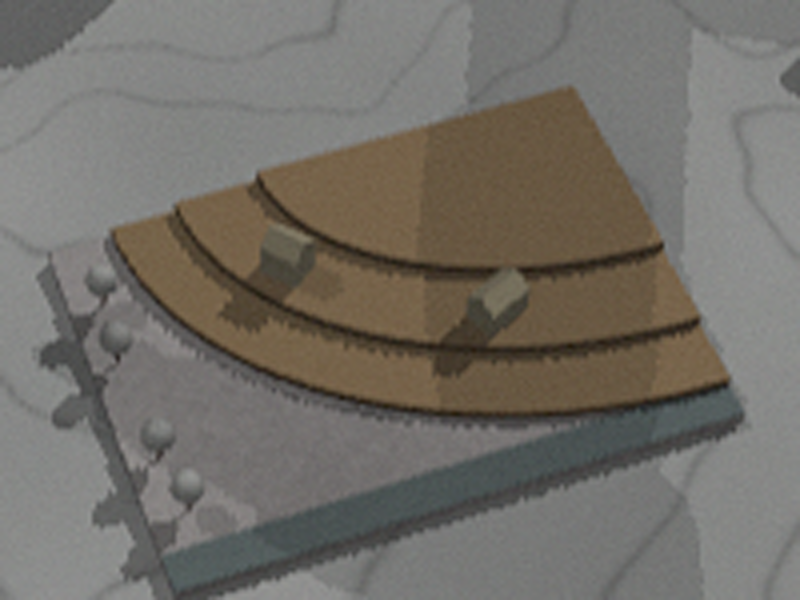

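The layer's ends at (258,177) and (662,245) and both houses are where they began, and the arm is clear.

```bash
python3 -c "
from workcell import bot
print(bot.job_done())"
```

```text
the job is handed in; nothing more can be done
None
```

I ran the closed fingertips along the whole curved edge, from the left end to the near end, in one stroke at about 4–6 N. In the last picture the layer and both houses looked unmoved, the arm stayed well clear of the tape roll and glue bottle, and I handed the job in at about 20 s; no verdict was returned.

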